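Index the key carousel one hole towards the tray

TASK

Turn the key carousel one hole round so that its arm with the key pocket faces the side where the ceramic tray stands, not the side of the flask cap. To do so, pull up the sprung pin by its knob at the end of the arm, swing the arm to the very next hole on the tray's side, and let the pin drop fully home there. Leave the tray and the cap where they stand.

Things in the scene. Friction and masses are not known exactly. Their poses are not given: they have to be found in the camera images.
- stand: Fixed grey foot (260 mm diameter) with a light grey ring, top 34 mm above the shelf, with 8 index holes, 45 degrees apart at radius 110 mm. Origin on the axis at shelf level, z up. The pin starts in the hole on the stand's -x side; the next ones lie at (-78, 78) and (-78, -78) mm. Holes: 16 mm wide along the circle, flared to 28 mm on top. Tray and cap stand about 240 mm out, one at +y, one at -y.
- carousel (a joint): Angle (rad, 0 at the start hole, counter-clockwise from above positive, to +-2.4) of the turning part: white drum (100 mm diameter, top at 66 mm), rigid grey centre knob (40 mm diameter, top at 95 mm) and a white arm (26 mm wide, top at 54 mm) with the key pocket and, 110 mm from the axis, the index pin. Turns easily unless the pin is in a hole. Positive turns carry the pin to the stand's -y side.
- pin_knob (a point): Grip point on the axis of the index pin's black knob, an upright cylinder 24 mm in diameter, 40 mm high, at the end of the arm. With the pin home it is 92 mm above the shelf, 18 mm below the knob's top, 22 mm above its underside; below it a steel sleeve (22 mm diameter, top 64 mm above the shelf) and the arm. The knob swivels freely about its upright axis, so the grip need not turn with the arm.
- pin (a joint): Height of the pin above home (m): 0 fully home, clear of the ring from 0.020, stop at 0.034; a lift of 0.025 to 0.030 is good. Its spring pulls it down with 5 N at home, 10 N at the stop. Let go within about 10 mm of a hole's centre it springs fully home by itself; let go between holes it rests on the ring at 0.020.
- tray: White ceramic tray, rectangular, open-topped, 100 x 130 mm, 18 mm high, loose, on one side of the carousel. Origin: centre of its underside.
- cap: Aluminium flask cap, a round cup of 60 mm diameter, 46 mm high, open end up, loose, on the other side of the carousel. Origin: centre of its underside.
Not all that is in view belongs to the job. There is more than one size of the tray; the one meant has the size given above.

How it is judged:
On the way:
1. the pin is pulled up out of its hole (z of pin_knob in the frame of stand above 0.106 m), for 0.1 s.
At the end, for the whole second after the job is handed in: The pin stands in the next hole on the tray's side of the stand: its knob is within 10 mm of (-78, +78) mm in the stand's x, y if the tray is on the stand's +y side, of (-78, -78) mm if on the -y side, and the pin is home to within 3 mm (grip point less than 95 mm above the stand's origin) (((y of tray in the frame of stand above 0 m and y of pin_knob in the frame of stand between 0.0678 and 0.0878 m) or (y of tray in the frame of stand below 0 m and y of pin_knob in the frame of stand between -0.0878 and -0.0678 m)) and x of pin_knob in the frame of stand between -0.0878 and -0.0678 m and z of pin_knob in the frame of stand below 0.095 m); the robot touches nothing.
It fails at once if the tray or the flask cap is shifted by more than 20 mm (distance of any of tray, cap from where it was at the start of the episode above 0.02 m).
It also fails if it takes over 32 s, if anything falls off the work surface, if the arm or the gripper's body presses on something with over 40 N, if the wrist force passes 120 N, or if a joint passes its speed limit or range.

ROBOT

A 7-joint arm with a two-finger parallel gripper is mounted at the origin on the work surface. World frame = base frame: x ahead of the robot, y to its left, z up, the work surface at z = 0. Lengths are in m, angles in rad, forces in N, time in s.
With the tool pointing down it reaches from about 0.35 to 0.9 m from the base axis. Payload 8.1 kg.
Tool frame: the origin (TCP) lies between the finger pads; the fingertips stand 25 mm ahead of it and the grasp point (between the pads) lies 6 mm ahead of it; z points along the fingers, y is the direction in which the jaws open and shut (so a half turn about z gives the same grasp; the last joint's range is limited). The gripper opens to 92 mm and grips with 3 to 60 N. Pads are 19 mm wide; open, the fingers measure 130 mm over their backs; the gripper's body (75 mm by 190 mm) begins 47 mm behind the grasp point.
Start: joints at [-1.434, 0.434, 0.025, 1.573, -0.012, 1.134, -0.075], TCP at [0.148, 0.607, 0.252] pointing down, gripper open.
Joint ranges: [-2.62, 2.62], [-0.44, 2.09], [-1.27, 1.32], [0.08, 2.57], [-1.32, 4.46], [0.12, 2], [-2.74, 2.74]. Speed limits (rad/s): [2.22, 2.22, 3.01, 3.01, 3.14, 3.14, 3.14].

INTERFACE

Orientations are given as a rotation vector (axis times angle).
In Python, from cell import * gives the robot as it stands.
- The arm moves only by the shell command python3 -m jog 'ROWS' [FORCE]. ROWS is JSON, one flat list of numbers, 5 for each row, row after row: the finger opening in mm, from 0 to 91.8, then the shift along the tool's x, y, z in units of 40 mm (1.0 is 40 mm), then the turn about the tool's z in units of 6 degrees (1.0 is 6 degrees). A call has 1 to 20 rows; each row shifts and turns the pose as measured when the row begins, along the tool's axes as they then stand; what a row does not reach is not made up. A row lasts 1/12 s, in which the tool goes at most 41.7 mm and 7.16 degrees, less where a joint would pass 70% of its speed; a pose out of reach is approached as far as the arm can. A call is refused whole if a number of a shift passes 1 or a number of a turn 1, either way. A call with a gripper value outside its range is refused whole. The fingers move at their own pace and stop on an object; FORCE is the grip in N (left out, the last holds). Time passes only in rows, so rows that do not move let the fingers close. It gives the time, the measured TCP pose, the force and the opening at its end, in the units of the state.
- observe(): the state, without advancing time (a new reading comes with each control period).
- get_image(name): name is "side" or "top" or "wrist"; returns the picture (420x560x3 uint8, red, green, blue); there is no depth.
- camera_params(name): a dict with "intrinsics" (3x3 intrinsics, pixels), "xyz" and "orientation" of the camera in the world. Camera axes: x right, y down, z forward; pixel columns grow to the right and rows downward; lengths in m; the calibration is good to about 2 mm. The wrist camera is an equidistant fisheye: a pixel r from the principal point sees the ray r / f radians off the axis. A picture is of the moment at which its call begins: read the wrist's pose just before it. camera_params takes no time and is no camera call; for the wrist camera it gives the pose at the moment of the call.
- sign_off(): hands the job in, once; it reports no verdict.
The state is a dict: "clock": time; "joints": joint angles; "dq": joint speeds; "joint_efforts": joint torques, N m; "position": TCP position; "ee_rot": TCP orientation; "force": force on the tool from outside, world axes, zero at the start; "ft_torque": the same for the moment, N m; "width": opening from 0.0 (shut) to 1.0 (fully open).
Only numpy, scipy, OpenCV 4.12 (cv2) and the standard library are available. Lean on these libraries where they do the work, as an engineer would, in place of code of your own. Each camera call takes 0.05 s, during which the arm holds its last target. There are 200 camera calls.

## Working session

There is one attempt and no reset: what is moved stays moved. The work goes in short steps, Python scripts to look and compute and a shell command to move; the robot and the scene stay as the last step left them, time stands still between calls to the robot, and variables do not carry over. Pictures are saved under pics/ and viewed, about 8 in all and at most 12, crops included, and the job is handed in when it is done.

```bash
mkdir -p pics; python3 - <<'E'
from cell import *
import cv2,numpy as np
o=observe();print(o['position'],o['ee_rot'],o['width'],o['clock'])
for n in('top','side'):
    p=camera_params(n);print(n,p)
    cv2.imwrite(f'pics/{n}0.png',cv2.cvtColor(get_image(n),cv2.COLOR_RGB2BGR))
E
```

```text
[0.14839889 0.60664271 0.25096854] [-3.75895322e-01 -3.11899177e+00  2.43799087e-03] 0.9974903692895742 0.0
top {'intrinsics': array([[543.29079793,   0.        , 288.19528077],
       [  0.        , 543.29079793, 213.98258198],
       [  0.        ,   0.        ,   1.        ]]), 'xyz': array([0.32017142, 0.0334358 , 1.19051344]), 'orientation': array([-1.95449389,  2.28197172, -0.23294599])}
side {'intrinsics': array([[472.07067629,   0.        , 280.21095394],
       [  0.        , 472.07067629, 208.93540262],
       [  0.        ,   0.        ,   1.        ]]), 'xyz': array([-0.0436908 , -0.57437715,  0.90824017]), 'orientation': array([-2.18261401,  0.94205593, -0.38892597])}
```

View pics/top0.png

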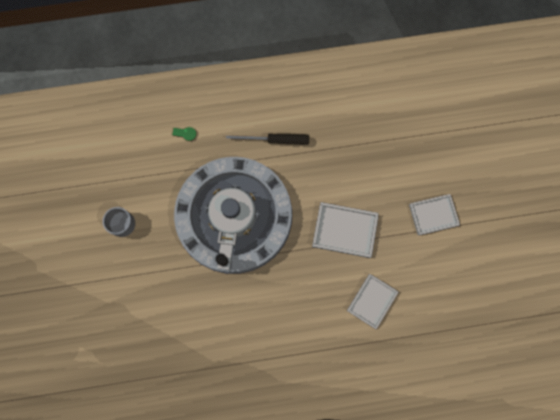

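View pics/side0.png

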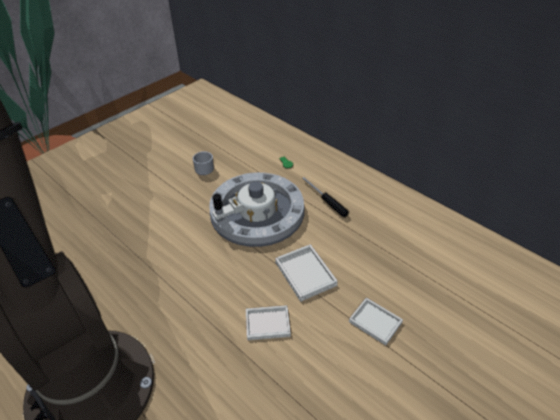

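The top view shows the stand at about (234,214), the black pin knob at (222,260), the cap at (119,221) and the large tray at (346,230). The two smaller trays are decoys. The side view agrees, with the knob at (217,202). Next I compute positions.

```bash
cat > h.py <<'E'
import numpy as np,cv2
from scipy.spatial.transform import Rotation as R
from cell import *
def ray(n,u,v):
    p=camera_params(n);d=R.from_rotvec(p['orientation']).apply(np.linalg.inv(p['intrinsics'])@[u,v,1]);return p['xyz'],d
def at(n,u,v,z):
    c,d=ray(n,u,v);return c+d*(z-c[2])/d[2]
def proj(n,P):
    p=camera_params(n);q=R.from_rotvec(p['orientation']).inv().apply(np.array(P)-p['xyz']);w=p['intrinsics']@q;return w[:2]/w[2]
E
python3 - <<'E'
from h import *
print('stand c',at('top',234,214,.034),'drumknob',at('top',230.5,208,.095),at('side',256,187,.095))
print('cap',at('top',119,221,.046),'tray',at('top',346,231,.018))
im=cv2.imread('pics/top0.png');g=im.max(2)
for n,b in(('top',(205,245,240,275)),('side',(208,228,188,215))):
    im=cv2.imread(f'pics/{n}0.png').max(2);x0,x1,y0,y1=b
    ys,xs=np.where(im[y0:y1,x0:x1]<38);u,v=xs.mean()+x0,ys.mean()+y0
    print(n,len(xs),u,v,xs.min()+x0,xs.max()+x0,ys.min()+y0,ys.max()+y0,at(n,u,v,.094))
a=cv2.imread('pics/top0.png')[145:285,160:310];b=cv2.imread('pics/side0.png')[160:250,195:315]
cv2.imwrite('pics/crop.png',np.hstack([cv2.resize(a,(400,400),interpolation=2),cv2.resize(b,(400,400),interpolation=2)]))
E
```

```text
stand c [0.57011897 0.10985866 0.034     ] drumknob [0.57055312 0.11126    0.095     ] [0.57460854 0.10554942 0.095     ]
cap [0.59012478 0.3544603  0.046     ] tray [ 0.49834552 -0.12619481  0.018     ]
top 72 221.73611111111111 259.55555555555554 217 226 255 264 [0.46768684 0.14306132 0.094     ]
side 97 217.36082474226805 201.93814432989691 214 222 195 209 [0.46948644 0.13701463 0.094     ]
```

View pics/crop.png

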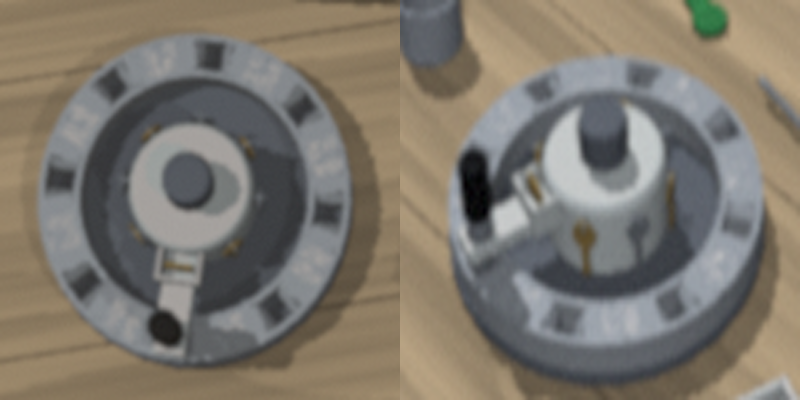

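The crop gives all seven free hole centres, and the opposite ones fix the centre near crop (194,196). The target is the hole at crop (275,308), on the tray side. I fit the stand pose to the holes.

```bash
python3 - <<'E'
from h import *
from scipy.optimize import least_squares
H=[(60,180),(114,86),(209,54),(303,106),(328,212),(275,308),(83,284)]
P=np.array([at('top',160+x*150/400-.3,145+y*140/400-.3,.031)[:2] for x,y in H])
k=np.array([ 2,3,4,5,6,7,1])
# k: hole index clockwise in image from pin
def m(s,sg): 
    a=s[2]+sg*k*np.pi/4;return s[:2]+.11*np.c_[np.cos(a),np.sin(a)]
for sg in(1,-1):
    r=least_squares(lambda s:(m(s,sg)-P).ravel(),[.57,.11,2.9]);print(sg,r.x,np.abs(r.fun).max())
    s=r.x;print([s[:2]+.11*np.array([np.cos(s[2]+q),np.sin(s[2]+q)]) for q in(0,np.pi/4,-np.pi/4)], 'stand yaw deg',np.degrees(s[2])-180)
o=observe();M=R.from_rotvec(o['ee_rot']).as_matrix();print(M.round(3),o['position'])
for P in ([.468,.141,.11],[.468,.141,.092]):print(proj('top',P),proj('side',P))
E
```

```text
1 [ 0.60438119  0.10562931 -0.23737201] 0.1850397032339296
[array([0.71129671, 0.0797629 ]), array([0.69827219, 0.16293969]), array([0.66169157, 0.0117383 ])] stand yaw deg -193.600414461812
-1 [0.57396053 0.11350862 2.87208025] 0.0031325265255866923
[array([0.46793144, 0.14279738]), array([0.47827636, 0.05924501]), array([0.51969692, 0.20919279])] stand yaw deg -15.44192310996283
[[-0.971  0.238 -0.   ]
 [ 0.238  0.971 -0.001]
 [-0.    -0.001 -1.   ]] [0.14834866 0.60669746 0.25102576]
[221.80508964 258.30339157] [215.21549081 196.82187602]
[222.83953687 259.36343208] [215.94916482 202.06871691]
```

```bash
python3 -m jog '[60,-0.66,-0.59,0,0, 60,-0.66,-0.59,0,0, 60,-0.66,-0.59,0,0, 60,-0.66,-0.59,0,0, 60,-0.66,-0.59,0,0, 60,-0.66,-0.59,0,0, 60,-0.66,-0.59,0,0, 60,-0.66,-0.59,0,0, 60,-0.66,-0.59,0,0, 60,-0.66,-0.59,0,0, 60,-0.66,-0.59,0,0, 60,-0.66,-0.59,0,0, 60,-0.66,-0.59,0,0, 60,-0.66,-0.59,0,0, 60,-0.66,-0.59,0,0, 60,0,0,0,0]' 20
cat >> h.py <<'E'
def go(P):
    o=observe();M=R.from_rotvec(o['ee_rot']).as_matrix()
    print('t',o['clock'],'pos',o['position'].round(4),'F',o['force'].round(1),'w',round(float(o['width'])*92,1),'units tool',(M.T@(np.array(P)-o['position'])/.04).round(2),'x axis',M[:,0].round(3))
E
python3 -c "
from h import *
go([.468,.141,.16])"
```

```text
clock: 1.43
position: [0.4573, 0.1479, 0.2459]
ee_rot: [-0.364, -3.116, 0.012]
force: [0.1, -0.2, 0.0]
width: 0.648
t 1.4333 pos [0.4573 0.1479 0.2459] F [ 0.1 -0.2  0. ] w 59.6 units tool [-0.31 -0.09  2.15] x axis [-0.973  0.23   0.004]
```

```bash
python3 -m jog '[60,-0.3,-0.1,0.7,0, 60,0,0,0.7,0, 60,0,0,0.7,0, 60,0,0,0,0]' 20
python3 - <<'E'
from h import *
go([.468,.141,.098])
p=camera_params('wrist');im=get_image('wrist');K=p['intrinsics']
def pw(P):
    q=R.from_rotvec(p['orientation']).inv().apply(np.array(P)-p['xyz']);th=np.arctan2(np.hypot(*q[:2]),q[2]);return K[:2,2]+K[0,0]*th*q[:2]/np.hypot(*q[:2])
b=cv2.cvtColor(im,cv2.COLOR_RGB2BGR)
for P,c in(([.468,.141,.11],(0,0,255)),([.574,.1135,.095],(0,255,0)),([.478,.059,.034],(255,0,0))):
    u=pw(P);print(u);cv2.circle(b,tuple(int(i) for i in u),3,c,-1)
cv2.imwrite('pics/w1.png',b)
E
```

```text
clock: 1.77
position: [0.4708, 0.1374, 0.1606]
ee_rot: [-0.376, -3.119, 0.009]
force: [-0.9, 0.0, 0.2]
width: 0.655
t 1.7667 pos [0.4708 0.1374 0.1606] F [-0.9  0.   0.2] w 60.3 units tool [0.09 0.08 1.57] x axis [-0.971  0.238 -0.   ]
[285.83071744 233.34866082]
[282.56112723 350.19377005]
[196.74403857 230.24575982]
```

View pics/w1.png

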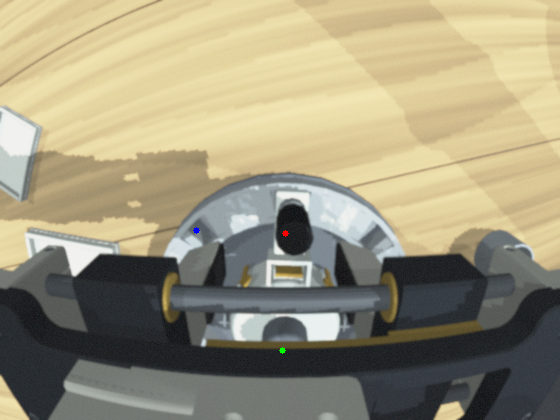

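The wrist view shows the knob at about (295,230), roughly 8 px to the +y side of my projection at (286,233), and the hole is offset the same way. I refine by fitting the knob's silhouette in all three cameras.

```bash
python3 - <<'E'
from h import *
from scipy.optimize import least_squares
p=camera_params('wrist');K=p['intrinsics']
b=cv2.cvtColor(get_image('wrist'),cv2.COLOR_RGB2BGR)
def pw(P):
    q=R.from_rotvec(p['orientation']).inv().apply(np.array(P)-p['xyz']);h=np.hypot(*q[:2]);return K[:2,2]+K[0,0]*np.arctan2(h,q[2])*q[:2]/h
def box(im,x0,x1,y0,y1):
    m=(im[y0:y1,x0:x1].max(2)<45).astype(np.uint8);n,l,s,c=cv2.connectedComponentsWithStats(m);i=1+s[1:,4].argmax();x,y,w,h,_=s[i];return np.array([x0+x,x0+x+w,y0+y,y0+y+h])-.5
B={'wrist':box(b,262,325,195,262),'top':box(cv2.imread('pics/top0.png'),205,245,240,275),'side':box(cv2.imread('pics/side0.png'),206,230,185,218)}
print(B)
a=np.linspace(0,6.28,40);C=np.array([[.012*np.cos(t),.012*np.sin(t),z] for z in(.070,.110) for t in a])
def mb(n,x,y):
    f=pw if n=='wrist' else (lambda P:proj(n,P)); U=np.array([f(c+[x,y,0]) for c in C]);return np.array([U[:,0].min(),U[:,0].max(),U[:,1].min(),U[:,1].max()])
for ns in(['wrist'],['top'],['side'],['wrist','top','side']):
    r=least_squares(lambda s:np.concatenate([mb(n,*s)-B[n] for n in ns]),[.468,.141],diff_step=1e-3);print(ns,r.x.round(4),r.fun.round(1))
E
```

```text
{'wrist': array([275.5, 308.5, 202.5, 251.5]), 'top': array([216.5, 227.5, 254.5, 264.5]), 'side': array([212.5, 222.5, 193.5, 209.5])}
['wrist'] [0.473  0.1445] [-2.8  2.8 -2.7  2.6]
['top'] [0.4679 0.1426] [-1.5  1.6 -2.   2.1]
['side'] [0.4734 0.1413] [-0.5  0.6 -1.   1. ]Traceback (most recent call last):
  File "<stdin>", line 15, in <module>
    return func(*args, **kwargs)
    result = trf(vector_fun.fun, vector_fun.jac, x0, f0, J0, lb, ub, ftol, xtol,
                 gtol, max_nfev, x_scale, loss_function, tr_solver,
                 tr_options.copy(), verbose, callback=callback_wrapped)
    return trf_no_bounds(
        fun, jac, x0, f0, J0, ftol, xtol, gtol, max_nfev, x_scale,
        loss_function, tr_solver, tr_options, verbose, callback=callback)
    f_new = fun(x_new)
    self._update_fun()
    ~~~~~~~~~~~~~~~~^^
    self.f = self.fun_wrapped(xp_copy(self.x))
             ~~~~~~~~~~~~~~~~^^^^^^^^^^^^^^^^^
    return np.atleast_1d(self.fun(x))
                         ~~~~~~~~^^^
    return self.f(x, *self.args, **self.kwargs)
           ~~~~~~^^^^^^^^^^^^^^^^^^^^^^^^^^^^^^
  File "<stdin>", line 15, in <lambda>
  File "<stdin>", line 13, in mb
  File "<stdin>", line 13, in <lambda>
  File "h.py", line 9, in proj
    p=camera_params(n);q=R.from_rotvec(p['orientation']).inv().apply(np.array(P)-p['xyz']);w=p['intrinsics']@q;return w[:2]/w[2]
ValueError: time passes only in moves, steps and waits
```

The three fits agree to a few mm, and I take the knob at about (0.4715, 0.143). Now descend and grip.

```bash
python3 -m jog '[60,0,0.14,0.4,0, 60,0,0,0.5,0, 60,0,0,0.4,0, 60,0,0,0.2,0, 60,0,0,0,0]' 20
python3 -c "
from h import *
go([.4715,.143,.099])"
```

```text
clock: 2.28
position: [0.4792, 0.1484, 0.1115]
ee_rot: [0.369, 3.106, 0.008]
force: [-0.2, -0.1, 0.1]
width: 0.652
t 2.2833 pos [0.4792 0.1484 0.1115] F [-0.2 -0.1  0.1] w 60.0 units tool [ 0.16 -0.18  0.31] x axis [-0.972  0.235 -0.013]
```

```bash
python3 -m jog '[60,0.16,-0.16,0.1,0, 60,0,0,0.1,0, 60,0,0,0.1,0, 60,0,0,0,0]' 20
python3 -c "
from h import *
go([.4715,.143,.099])"
```

```text
clock: 2.62
position: [0.4727, 0.1447, 0.1026]
ee_rot: [0.367, 3.102, 0.013]
force: [0.0, 0.1, 0.0]
width: 0.657
t 2.6167 pos [0.4727 0.1447 0.1026] F [0.  0.1 0. ] w 60.4 units tool [ 0.02 -0.05  0.09] x axis [-0.972  0.234 -0.017]
```

```bash
python3 -m jog '[60,0.03,-0.05,0.1,0, 35,0,0,0,0, 22,0,0,0,0, 15,0,0,0,0, 15,0,0,0,0, 15,0,0,0,0, 15,0,0,0,0, 15,0,0,0,0]' 30
python3 - <<'E'
from h import *
go([.4715,.143,.126])
b=cv2.cvtColor(get_image('wrist'),cv2.COLOR_RGB2BGR)
cv2.imwrite('pics/w2.png',b[150:360,140:440])
E
```

```text
clock: 3.28
position: [0.4719, 0.143, 0.0992]
ee_rot: [0.368, 3.1, 0.015]
force: [0.4, -0.2, 0.5]
width: 0.252
t 3.2833 pos [0.4719 0.143  0.0992] F [ 0.4 -0.2  0.5] w 23.2 units tool [-0.    0.01 -0.67] x axis [-0.972  0.234 -0.018]
```

View pics/w2.png

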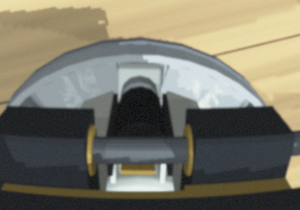

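The knob (crop (140,110)) sits between the pads, with an opening of about 23 mm and little force. Lift by 27 mm.

```bash
python3 -m jog '[15,0,0,-0.2,0, 15,0,0,-0.25,0, 15,0,0,-0.2,0, 15,0,0,0,0]' 40
python3 -c "
from h import *
go([.4715,.143,.126])"
```

```text
clock: 3.67
position: [0.4715, 0.1417, 0.1266]
ee_rot: [0.369, 3.1, 0.011]
force: [3.5, -1.3, -11.0]
width: 0.256
t 3.6667 pos [0.4715 0.1417 0.1266] F [  3.5  -1.3 -11. ] w 23.6 units tool [0.01 0.03 0.02] x axis [-0.972  0.235 -0.018]
```

Lifted 27 mm, and the 11 N load matches the spring. Now swing along the arc toward −y, first half.

```bash
python3 -m jog '[15,0,-0.27,0,0, 15,-0.03,-0.27,0,0, 15,-0.06,-0.26,0,0, 15,-0.08,-0.26,0,0, 15,0,0,0,0]' 40
cat >> h.py <<'E'
def arc():
    C=np.array([.5778,.1132]);o=observe();q=o['position'][:2]-C;print('r',np.hypot(*q),'turned',np.degrees(np.arctan2(q[1],q[0]))%360-164.56)
    M=R.from_rotvec(o['ee_rot']).as_matrix();F=o['force'];u=q/np.hypot(*q);print('Frad',F[:2]@u,'Ftan',F[:2]@[-u[1],u[0]])
E
python3 -c "
from h import *
go([.4686,.0997,.126]);go([.4821,.0589,.126]);arc()"
```

```text
clock: 4.08
position: [0.4698, 0.0952, 0.1273]
ee_rot: [0.366, 3.095, 0.014]
force: [4.8, 0.9, -9.0]
width: 0.249
t 4.0833 pos [0.4698 0.0952 0.1273] F [ 4.8  0.9 -9. ] w 22.9 units tool [0.06 0.1  0.03] x axis [-0.972  0.233 -0.024]
t 4.0833 pos [0.4698 0.0952 0.1273] F [ 4.8  0.9 -9. ] w 22.9 units tool [-0.51 -0.81  0.03] x axis [-0.972  0.233 -0.024]
r 0.10951964395130757 turned 24.885633341120837
Frad -4.86002285784382 Ftan -0.07740247616326049
```

```bash
python3 -m jog '[15,-0.1,-0.22,0,0, 15,-0.13,-0.22,0,0, 15,-0.14,-0.19,0,0, 15,-0.12,-0.14,0,0, 15,0,0,0,0, 15,0,0,0,0]' 40
python3 - <<'E'
from h import *
go([.4821,.0589,.126]);arc()
a=cv2.cvtColor(get_image('top'),cv2.COLOR_RGB2BGR)[145:285,160:310];b=cv2.cvtColor(get_image('wrist'),cv2.COLOR_RGB2BGR)[150:350,180:380]
cv2.imwrite('pics/c3.png',np.hstack([cv2.resize(x,(400,400),interpolation=2) for x in(a,b)]))
E
```

```text
clock: 4.58
position: [0.485, 0.0558, 0.1279]
ee_rot: [0.369, 3.088, 0.021]
force: [5.5, 3.9, -11.1]
width: 0.254
t 4.5833 pos [0.485  0.0558 0.1279] F [  5.5   3.9 -11.1] w 23.3 units tool [0.09 0.06 0.05] x axis [-0.971  0.236 -0.03 ]
r 0.10913115543908632 turned 47.16044622068577
Frad -6.734967144948187 Ftan -0.3852677950985251
```

View pics/c3.png

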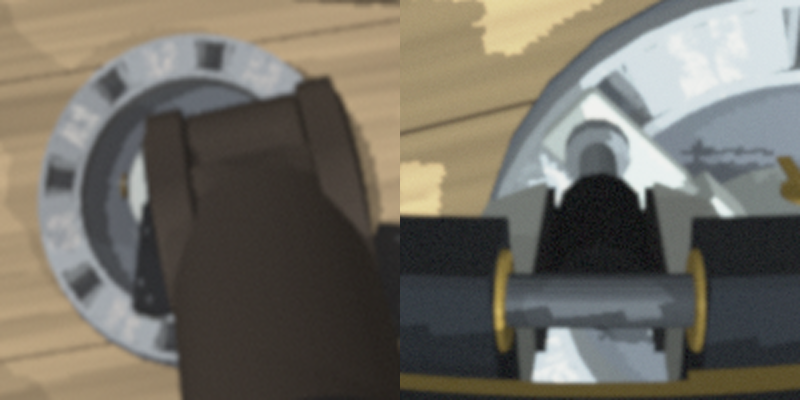

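The pin is still up, and the wrist view shows the arm slightly past the target hole, whose edge shows at crop (625,95). The encoder arithmetic also gives about 2° of overshoot. I go back a little, then lower partway.

```bash
python3 -m jog '[15,0.04,0.08,0,0, 15,0,0,0,0, 15,0,0,0.2,0, 15,0,0,0,0]' 40
python3 -c "
from h import *
go([.4821,.0589,.099]);arc()"
```

```text
clock: 5.02
position: [0.4836, 0.0581, 0.1188]
ee_rot: [0.37, 3.088, 0.022]
force: [5.1, 2.7, -8.2]
width: 0.253
t 5.0167 pos [0.4836 0.0581 0.1188] F [ 5.1  2.7 -8.2] w 23.2 units tool [0.05 0.   0.49] x axis [-0.971  0.236 -0.029]
r 0.10915117072989187 turned 45.75627774856551
Frad -5.794881584476731 Ftan 0.2661968318084589
```

```bash
python3 -m jog '[15,0,0,0.15,0, 15,0,0,0.15,0, 15,0,0,0,0]' 40
python3 -c "
from h import *
go([.4821,.0589,.099]);arc()"
```

```text
clock: 5.27
position: [0.4829, 0.0592, 0.1045]
ee_rot: [0.368, 3.09, 0.025]
force: [5.7, 2.4, -6.7]
width: 0.256
t 5.2667 pos [0.4829 0.0592 0.1045] F [ 5.7  2.4 -6.7] w 23.5 units tool [ 0.02 -0.01  0.14] x axis [-0.972  0.235 -0.027]
r 0.1091677226980453 turned 45.093047354208096
Frad -6.096861668284892 Ftan 0.720406550483101
```

The pin is in the hole, about 5 mm above home, and the spring still pulls down. Lower the rest, open, and retreat upward.

```bash
python3 -m jog '[15,0,0,0.12,0, 15,0,0,0,0, 40,0,0,0,0, 60,0,0,0,0, 60,0,0,0,0, 60,0,0,0,0, 60,0,0,-0.3,0, 60,0,0,-0.6,0, 60,0,0,-0.8,0, 60,0,0,-0.8,0, 60,0.8,0,-0.5,0, 60,0.9,0,0,0, 60,0.9,0,0,0, 60,0.9,0,0,0, 60,0,0,0,0]' 40
python3 - <<'E'
from h import *
go([.4821,.0589,.11])
a=cv2.cvtColor(get_image('top'),cv2.COLOR_RGB2BGR);b=cv2.cvtColor(get_image('side'),cv2.COLOR_RGB2BGR)
print('home',proj('side',[.4821,.0589,.092]))
cv2.imwrite('pics/c4.png',np.hstack([cv2.resize(a,(400,300)),cv2.resize(b[155:275,190:350],(400,300),interpolation=2)]))
cv2.imwrite('pics/side4.png',b);cv2.imwrite('pics/top4.png',a)
E
```

```text
clock: 6.52
position: [0.338, 0.0873, 0.218]
ee_rot: [0.382, 3.091, 0.022]
force: [0.1, -1.1, -0.6]
width: 0.653
t 6.5167 pos [0.338  0.0873 0.218 ] F [ 0.1 -1.1 -0.6] w 60.1 units tool [-3.6   0.14  2.79] x axis [-0.97   0.244 -0.025]
home [242.39730942 214.9239273 ]
```

View pics/c4.png

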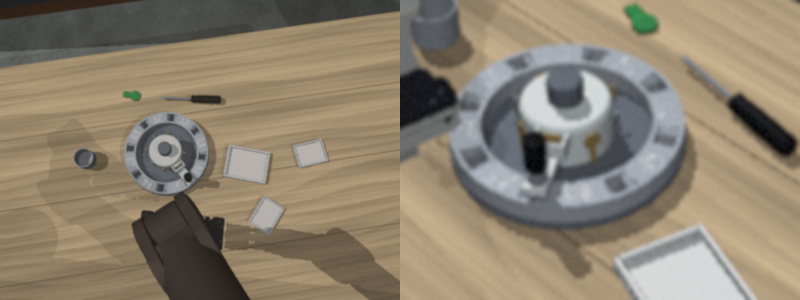

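The arm now points to the next hole on the tray side. The knob in the side view is at about (244,217), against (242,215) predicted for home and about (242,209) if it were resting on the ring. One last check with numbers, then hand in.

```bash
python3 - <<'E'
from h import *
im=cv2.imread('pics/side4.png');m=(im[198:232,230:258].max(2)<45).astype(np.uint8)
n,l,s,c=cv2.connectedComponentsWithStats(m);i=1+s[1:,4].argmax();print('knob box',s[i]+[230,198,0,0,0],c[i]+[230,198])
for z in(.070,.110,.090,.130):print(z,proj('side',[.4821,.0589,z]).round(1))
a,b=(cv2.imread(f'pics/top{k}.png',0).astype(np.float32) for k in(0,4))
for nm,(x0,x1,y0,y1) in{'tray':(305,390,195,265),'cap':(95,145,200,245)}.items():print(nm,'px shift',cv2.phaseCorrelate(a[y0:y1,x0:x1].copy(),b[y0:y1,x0:x1].copy()))
print(observe()['force'])
sign_off()
E
```

```text
knob box [239 209   9  15 115] [243.31304348 215.68695652]
0.07 [243.  221.2]
0.11 [241.9 209.7]
0.09 [242.4 215.5]
0.13 [241.4 203.7]
tray px shift ((0.11522854900144353, 0.0073824998180427315), 0.9349279107870879)
cap px shift ((-0.0876376658977236, 0.27649298883386564), 0.9354208730061849)
[1.09137723 0.75687503 0.32329175]
the job is handed in; nothing more can be done
```

The carousel is turned one hole toward the tray: I gripped the pin's knob, lifted it 27 mm, swung the arm 45° on the −y side, lowered the pin into the hole and let go. The job took about 7 s of the 32 s allowed and is handed in; sign-off gives no verdict.

- **Pin home:** the knob's centre in the side view is at row 215.7. That matches fully home (about 215) and not resting on the ring (about 209).
- **Pin at the hole:** the arm had turned 45.1° just before I released it. The last picture shows it at the next hole on the tray's side.
- **Tray and cap:** both shifted less than 0.3 px in the top view, so they did not move.
- **Robot clear:** the gripper was well away from everything at the end.

**Disagreements:** the three cameras placed the knob up to about 5 mm apart, so I used a compromise position. The grip carried an inward sideways force of about 4–7 N during the swing. The arm also overshot the hole by about 2°, which I corrected before lowering.

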